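# Sweep the worn grinding cylinders into the red tray

## Robot

A 6-joint arm with a two-finger parallel gripper is mounted at the origin on the work surface. World frame = base frame: x ahead of the robot, y to its left, z up, the work surface at z = 0. Lengths are in mm, angles in rad, forces in N, time in s.
With the tool pointing down it reaches from about 400 to 925 mm from the base axis. Payload 3.4 kg.
Tool frame: the origin (TCP) lies between the finger pads; the fingertips stand 22 mm ahead of it and the grasp point (between the pads) lies 3 mm ahead of it; z points along the fingers, y is the line along which they close (so a half turn about z gives the same grasp; the last joint's range is limited). The gripper opens to 85 mm and grips with 20 to 120 N. Pads are 22 mm wide; open, the fingers measure 114 mm over their backs; the gripper's body (76 mm by 85 mm) begins 54 mm behind the grasp point. The pads swing forward as they close: fully open they stand 13 mm farther back than shut.
Start: joints at [1.067, 0.307, 1.506, -0, 1.328, -0.073], TCP at [239.619, 522.699, 253.305] pointing down, gripper open.
Joint ranges: [-3.12, 3.12], [-1.05, 2.28], [0.14, 2.33], [-1.42, 4.57], [0.1, 2.73], [-2.68, 2.68]. Speed limits (rad/s): [2.57, 2.57, 3.14, 3.14, 3.14, 3.14].

## Interface

Orientations are given as a rotation vector (axis times angle).
In Python, from rig import manip gives the robot as it stands.
- The arm moves only by the tool carry_out, never from a script. Its argument "steps" is a list of rows, each a list of 7 numbers: the turn, a rotation vector about the tool's x, y, z in units of 90 degrees (1.0 is 90 degrees), then the shift along the tool's x, y, z in units of 0.25 m (1.0 is 0.25 m), then the opening, from -1 (shut) to 1 (fully open). A call has 1 to 12 rows; each row shifts and turns the commanded pose from where the row before left it, along the tool's axes as they then stand; what a row does not reach is not made up. A row lasts 1/12 s, in which the tool goes at most 41.7 mm and 7.16 degrees, less where a joint would pass 70% of its speed; a pose out of reach is approached as far as the arm can. A call with a number of a shift or a turn outside -1 to 1 is refused whole. A call with a gripper value outside its range is refused whole. The fingers move at their own pace and stop on an object; the grip force is fixed at half the most. Time passes only in rows, so rows that do not move let the fingers close. It gives the time, the measured TCP pose, the force, the opening and the grip force at its end, in the units of the state.
- manip.read_state(): the state, without advancing time (a new reading comes with each control period).
- manip.capture(name): name is "side" or "top"; returns a dict with "img" (420x560x3 uint8, blue, green, red), "fovy" (degrees; the focal length in pixels is half the picture's height over the tangent of half this angle, whatever the lens; pixels are square), "cx", "cy" (the principal point, pixels), "k1" (the pictures are not rectified: a ray, as slopes to the right and down, at radius r is drawn at 1 + k1 r^2 times it, then the intrinsics apply), "eye" and "rotation" of the camera in the world. Camera axes: x right, y up, looking along -z (the intrinsics and any distortion apply to the point x, -y, -z); pixel columns grow to the right and rows downward; lengths in mm; the calibration is good to about 2 mm. A picture is of the moment at which its call begins. There is no depth.
- manip.finish_job(): hands the job in; it is judged then, once.
The state is a dict: "time_s": time; "q": joint angles; "dq": joint speeds; "joint_efforts": joint torques, N m; "ee_pos": TCP position; "eef_rot": TCP orientation; "ft_force": force on the tool from outside, world axes, zero at the start; "moment": the same for the moment, N m; "width": finger opening in mm; "finger_force": force on a finger pad.
Only numpy, scipy, OpenCV 4.12 (cv2) and the standard library are available. Lean on these libraries where they do the work, as an engineer would, in place of code of your own. Each camera call takes 0.05 s, during which the arm holds its last target. There are 200 camera calls.

## Task

Sweep the three dark worn steel grinding cylinders off the green inspection board into the red tray, pushing them along the board with the fingers and never picking them up. Leave the white ceramic cylinder where it stands on the board, and leave everything else on the bench where it is.

Things in the scene. Friction and masses are not known exactly. Their poses are not given: they have to be found in the camera images.
- stand: Fixed raised board with a flat green top without rims, 220 mm along its x, 240 mm along its y, top 45 mm above the counter. Origin at the centre of its underside, z up. A tray stands at each y end. The four cylinders stand in lanes along its y, at about x = -75, -25, +25, +75 mm (+-3), each between y = -50 and +50 mm; which is in which lane varies
- red_tray: Fixed open red tray, 220 mm along x, 110 mm along y, 36 mm high, walls and floor 4 mm, same yaw as the stand. Origin at the centre of its underside. At either the +y or the -y end of the stand (3 mm gap, 178 mm between centres); its rim is 9 mm lower than the green top, so cylinders pushed over the end drop in
- blue_tray: Fixed tray like the red one but blue, at the other end of the board, to stay empty
- worn_a: Dark steel worn grinding cylinder, to be swept: 28 mm diameter, 18 mm tall, about 70 g, standing upright on a flat end on the green board (it slides when pushed). Origin at the centre of its underside as it stands
- worn_a_center (a point): Centre of that cylinder, 9 mm above its underside
- worn_b: Dark steel worn grinding cylinder, to be swept: 28 mm diameter, 18 mm tall, about 70 g, standing upright on a flat end on the green board (it slides when pushed). Origin at the centre of its underside as it stands
- worn_b_center (a point): Centre of that cylinder, 9 mm above its underside
- worn_c: Dark steel worn grinding cylinder, to be swept: 28 mm diameter, 18 mm tall, about 70 g, standing upright on a flat end on the green board (it slides when pushed). Origin at the centre of its underside as it stands
- worn_c_center (a point): Centre of that cylinder, 9 mm above its underside
- ceramic: White ceramic grinding cylinder, to be left alone: 28 mm diameter, 18 mm tall, about 70 g, standing upright on a flat end on the green board (it slides when pushed). Origin at the centre of its underside as it stands
- bowl: Loose white bowl, 110 mm wide, 55 mm high, on the counter beyond the board; origin under its centre
- beaker: Loose steel cup, 80 mm wide, 100 mm high, on the counter beyond the board; origin under its centre
- sample_jar: Loose amber jar, 60 mm wide, 85 mm high, on the counter beyond the board; origin under its centre
- wash_bottle: Loose white bottle with a blue cap, 70 mm wide, 170 mm high, on the right of the counter; origin under its centre
- tongs: Loose steel tongs, 220 mm long, 80 mm wide, 12 mm high, lying on the right of the counter; origin near the middle
There are look-alikes about, which are no part of the job. What is shaped like the worn_c but blue or pink is not meant.

How it is judged:
By the outcome, as a careful person would: the job done as asked, in the order asked, and still so for the second after the job is handed in, with the robot touching nothing.
It also fails if it takes over 61 s, if anything falls off the work surface, if the arm or the gripper's body presses on something with over 40 N, if the wrist force passes 120 N, or if a joint passes its speed limit or range.

## Working session

There is one attempt and no reset: what is moved stays moved. The work goes in short steps, Python scripts to look and compute and a tool call to move; the robot and the scene stay as the last step left them, time stands still between calls to the robot, and variables do not carry over. Pictures are saved under pics/ and viewed, at most 10 in all, crops included, and the job is handed in when it is done.

Besides the shell and the picture viewer there is one more tool, called after "Emit:" as a command line: name --pt "numbers of a row" for each row, then --argument value for the rest. carry_out: Moves the arm, as the interface text tells. Its arguments: {"type":"object","properties":{"steps":{"type":"array","items":{"type":"array","items":{"type":"number","minimum":-1,"maximum":1}}}},"required":["steps"]}

```bash
ls; mkdir -p pics; python3 - <<'E'
from rig import manip
import cv2
s=manip.read_state();print({k:s[k] for k in('time_s','ee_pos','eef_rot','width','ft_force')})
for n in('top','side'):
    c=manip.capture(n);cv2.imwrite(f'pics/{n}0.png',c['img']);print(n,{k:c[k] for k in c if k!='img'})
E
```

```text
pics
{'time_s': 0.0, 'ee_pos': array([239.3112213 , 522.09517512, 252.3634446 ]), 'eef_rot': array([-0.66986718, -3.06874628,  0.00317188]), 'width': 85.54750554674717, 'ft_force': array([ 0.64848294, -0.18879159, -0.01900202])}
top {'fovy': 46.405635842435515, 'cx': 283.2823693005257, 'cy': 214.36954332467715, 'k1': -0.14035970513217713, 'eye': array([ 338.82558496,  -95.05492974, 1241.54486654]), 'rotation': array([ 0.14032127, -0.14470678, -1.57080782])}
side {'fovy': 54.33894988602903, 'cx': 286.34780298471486, 'cy': 205.42233934859988, 'k1': -0.1022680662813217, 'eye': array([111.68807439, 386.58616221, 551.91661466]), 'rotation': array([ 0.42551512, -1.12319867, -2.15921247])}
```

View pics/top0.png

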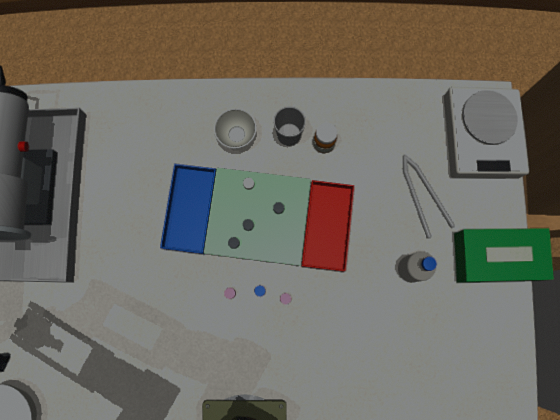

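View pics/side0.png

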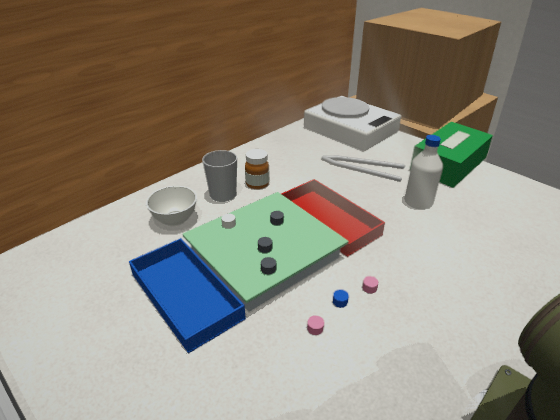

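The top view shows the blue tray at left, the board, and the red tray at right (world -y end). The white cylinder is near (249,184) and the dark ones near (279,208), (248,225) and (234,243). The pink and blue look-alikes lie on the counter around row 293. The side view agrees.

```bash
cat > h.py <<'E'
import numpy as np, cv2
from scipy.spatial.transform import Rotation as R
def rays(c,px):
    f=210/np.tan(np.radians(c['fovy']/2)); K=np.array([[f,0,c['cx']],[0,f,c['cy']],[0,0,1]])
    u=cv2.undistortPoints(np.float64(px).reshape(-1,1,2),K,np.array([c['k1'],0,0,0,0.]))[:,0]
    return R.from_rotvec(c['rotation']).apply(np.c_[u[:,0],-u[:,1],-np.ones(len(u))])
def plane(c,px,z):
    d=rays(c,px); return c['eye']+d*((z-c['eye'][2])/d[:,2])[:,None]
def blobs(mask,lo,hi):
    n,_,st,ce=cv2.connectedComponentsWithStats(mask.astype('uint8'))
    return [(ce[i],st[i,4]) for i in range(1,n) if lo<st[i,4]<hi]
def masks(img):
    h,s,v=[a.astype(int) for a in cv2.split(cv2.cvtColor(img,cv2.COLOR_BGR2HSV))]
    g=(h>45)&(h<80)&(s>40)&(v>120)
    n,l,st,_=cv2.connectedComponentsWithStats(g.astype('uint8')); 
    g=l==1+np.argmax(st[1:,4])
    hull=np.zeros(g.shape,'uint8'); pts=cv2.findNonZero(g.astype('uint8')); hp=cv2.convexHull(pts)
    cv2.fillConvexPoly(hull,hp,1)
    return hull,hp,(hull>0)&(v<110),(hull>0)&(s<35)&(v>130)
E
python3 - <<'E'
from rig import manip
from h import *
for n in('top','side'):
    c=manip.capture(n); hull,hp,d,w=masks(c['img'])
    if n=='top':
        q=cv2.boxPoints(cv2.minAreaRect(hp)); P=plane(c,q,45)[:,:2];print('board',P.round(1),np.linalg.norm(P-np.roll(P,1,0),axis=1).round(1))
        m=P.mean(0); e=P-np.roll(P,1,0); L=e[np.argmin(abs(np.linalg.norm(e,axis=1)-240))]; L=L*np.sign(L[1]);yaw=np.arctan2(-L[0],L[1]);print('centre',m,'yaw',np.degrees(yaw))
    for nm,k in(('dark',d),('white',w)):
        for ce,a in blobs(k,25,600):
            p=plane(c,[ce],58 if n=='top' else 54)[0]
            v=R.from_euler('z',-yaw).apply(p-[*m,0])
            print(n,nm,ce.round(1),a,p.round(1),'stand xy',v[:2].round(1))
    h=cv2.cvtColor(c['img'],cv2.COLOR_BGR2HSV); r=((h[...,0]<6)|(h[...,0]>174))&(h[...,1]>180)&(h[...,2]>70)
    for ce,a in blobs(r,1000,20000): 
        p=plane(c,[ce],10)[0];print(n,'red',p.round(1),R.from_euler('z',-yaw).apply(p-[*m,0])[:2].round(1))
E
```

```text
board [[ 489.8   91.9]
 [ 681.1   73.4]
 [ 649.7 -167.3]
 [ 460.5 -142.2]] [235.9 192.2 242.7 190.8]
centre [570.29028552 -36.01430834] yaw -7.445434482812893
top dark [278.3 207.6] 119 [572.8 -86.8  58. ] stand xy [  9.1 -50. ]
top dark [247.8 224.6] 118 [530.9 -11.8  58. ] stand xy [-42.2  18.9]
top dark [233.8 241.2] 88 [489.9  21.8  58. ] stand xy [-87.2  47. ]
top white [248.  182.2] 81 [637.8 -11.5  58. ] stand xy [63.7 33. ]
top red [ 530.4 -208.9   10. ] [ -17.1 -176.6]
side dark [276.4 217.9] 174 [570.5 -85.3  54. ] stand xy [  6.6 -48.8]
side dark [264.4 244.7] 198 [529.  -10.8  54. ] stand xy [-44.2  19.7]
side dark [268.  265.8] 224 [484.7  24.2  54. ] stand xy [-92.7  48.6]
side white [227.9 217.4] 95 [641.8 -18.   54. ] stand xy [68.6 27.1]
```

```bash
python3 - <<'E'
from rig import manip
from h import *
c=manip.capture('top'); h=cv2.cvtColor(c['img'],cv2.COLOR_BGR2HSV)
print([h[y,255].tolist() for y in range(160,275,6)])
hull,hp,d,w=masks(c['img']);print(cv2.boundingRect(hp))
E
```

```text
[[90, 2, 134], [50, 6, 134], [67, 54, 128], [69, 53, 134], [64, 69, 134], [68, 51, 134], [68, 48, 133], [67, 49, 135], [70, 48, 134], [69, 45, 135], [68, 42, 134], [68, 41, 138], [71, 40, 135], [73, 40, 134], [73, 36, 134], [72, 32, 134], [71, 32, 134], [45, 4, 135], [60, 4, 133], [75, 4, 134]]
(207, 168, 103, 79)
```

```bash
sed -i 's/(s>40)&(v>120)/(s>20)\&(v>90)/; s/(s<35)&(v>130)/(s<20)\&(v>120)/' h.py
cat > m.py <<'E'
from rig import manip
from h import *
c=manip.capture('top'); hull,hp,d,w=masks(c['img'])
q=cv2.approxPolyDP(hp,8,True)[:,0]; P=plane(c,q,45)[:,:2];print('board px',q.tolist(),P.round(1).tolist(),np.linalg.norm(P-np.roll(P,1,0),axis=1).round(1))
m=P.mean(0); h=cv2.cvtColor(c['img'],cv2.COLOR_BGR2HSV)
T=[]
for k in (((h[...,0]<6)|(h[...,0]>174)),(abs(h[...,0].astype(int)-112)<10)):
    k=k&(h[...,1]>150)&(h[...,2]>60); n,l,st,ce=cv2.connectedComponentsWithStats(k.astype('uint8'))
    i=1+np.argmax(st[1:,4]); b=cv2.boxPoints(cv2.minAreaRect(cv2.findNonZero((l==i).astype('uint8')))); T.append(plane(c,b,36)[:,:2]); 
    print('tray',T[-1].round(1).tolist())
D=T[1].mean(0)-T[0].mean(0); yaw=np.arctan2(-D[0],D[1])
print('centre',m,(T[0].mean(0)+T[1].mean(0))/2,'dist',np.linalg.norm(D),'yaw',np.degrees(yaw))
for n in('top','side'):
    c=manip.capture(n); hull,hp,d,w=masks(c['img'])
    for nm,k in(('dark',d),('white',w)):
        for ce,a in blobs(k,25,600):
            p=plane(c,[ce],58 if n=='top' else 54)[0]
            print(n,nm,ce.round(1),a,p.round(1),'stand xy',R.from_euler('z',-yaw).apply(p-[*m,0])[:2].round(1))
E
python3 m.py
```

```text
board px [[310, 179], [300, 265], [204, 252], [217, 168]] [[648.6, -166.7], [432.4, -139.1], [465.1, 96.4], [678.6, 68.6]] [237.2 217.9 237.8 215.3]
tray [[430.3, -142.1], [648.4, -168.9], [635.4, -279.9], [417.6, -249.6]]
tray [[477.2, 208.9], [697.8, 183.8], [679.4, 74.0], [461.0, 102.2]]
centre [556.16010596 -35.21202572] [555.88406556 -33.95532338] dist 355.3249444452509 yaw -7.42147522223998
top dark [249.2 187.2] 26 [624.9 -14.6  58. ] stand xy [65.5 29.3]
top dark [278.3 207.6] 119 [572.8 -86.8  58. ] stand xy [ 23.2 -49. ]
top dark [247.8 224.6] 118 [530.9 -11.8  58. ] stand xy [-28.1  20. ]
top dark [233.5 242.5] 120 [486.8  22.6  58. ] stand xy [-76.3  48.4]
top white [248.1 182.5] 84 [636.9 -11.8  58. ] stand xy [77.  33.7]
side dark [276.4 217.9] 173 [570.6 -85.4  54. ] stand xy [ 20.8 -47.9]
side dark [264.4 244.7] 198 [529.  -10.8  54. ] stand xy [-30.1  20.7]
side dark [274.  272.5] 318 [465.4  28.7  54. ] stand xy [-98.2  51.7]
side dark [268.  265.8] 225 [484.6  24.3  54. ] stand xy [-78.7  49.8]
side white [227.6 217. ] 103 [643.1 -18.6  54. ] stand xy [84.1 27.7]
```

Emit:
carry_out --pt "0 0 0.0674 0 0 0 -0.62" --pt "0 0 0.0674 0 0 0 -0.62" --pt "0 0 0.0674 0 0 0 -0.62" --pt "0 0 0.0674 0 0 0 -0.62" --pt "0 0 0.0674 0 0 0 -0.62" --pt "0 0 0.0674 0 0 0 -0.62" --pt "0 0 0.0674 0 0 0 -0.62" --pt "0 0 0.0674 0 0 0 -0.62" --pt "0 0 0.0674 0 0 0 -0.62" --pt "0 0 0.0674 0 0 0 -0.62" --pt "0 0 0.0674 0 0 0 -0.62" --pt "0 0 0.0674 0 0 0 -0.62"

```text
time_s: 1.4
ee_pos: [239.6, 522.7, 253.3]
eef_rot: [-2.366, -2.067, 0.0]
ft_force: [0.0, -0.0, 0.1]
width: 16.6
finger_force: 0.0
```

```bash
cat > s.py <<'E'
from rig import manip
from h import *
s=manip.read_state(); Rt=R.from_rotvec(s['eef_rot']); M=Rt.as_matrix()
p=R.from_euler('z',7.42,degrees=True).apply(s['ee_pos']-[556.2,-34.6,0])
print('t',s['time_s'],'stand',p.round(1),'tool y head',np.degrees(np.arctan2(M[1,1],M[0,1])).round(2),'z',M[:,2].round(4),'w',s['width'],'F',s['ft_force'].round(1),'q',s['q'].round(2))
E
python3 s.py
```

```text
t 1.4 stand [-385.9  511.7  253.3] tool y head -7.72 z [-1.e-04 -0.e+00 -1.e+00] w 16.629795996985376 F [ 0.  -0.   0.1] q [1.07 0.31 1.51 0.   1.33 1.2 ]
```

Emit:
carry_out --pt "0 0 -0.0033 -0.087 0.068 0 -0.62" --pt "0 0 0 -0.087 0.068 0 -0.62" --pt "0 0 0 -0.087 0.068 0 -0.62" --pt "0 0 0 -0.087 0.068 0 -0.62" --pt "0 0 0 -0.087 0.068 0 -0.62" --pt "0 0 0 -0.087 0.068 0 -0.62" --pt "0 0 0 -0.087 0.068 0 -0.62" --pt "0 0 0 -0.087 0.068 0 -0.62" --pt "0 0 0 -0.087 0.068 0 -0.62" --pt "0 0 0 -0.087 0.068 0 -0.62" --pt "0 0 0 -0.087 0.068 0 -0.62" --pt "0 0 0 -0.087 0.068 0 -0.62"

```text
time_s: 2.4
ee_pos: [410.1, 237.2, 253.5]
eef_rot: [2.355, 2.079, 0.001]
ft_force: [0.2, -0.5, 0.2]
width: 16.0
finger_force: 0.0
```

Emit:
carry_out --pt "0 0 0 -0.087 0.068 0 -0.62" --pt "0 0 0 -0.087 0.068 0 -0.62" --pt "0 0 0 -0.087 0.068 0 -0.62" --pt "0 0 0 -0.087 0.068 0 -0.62" --pt "0 0 0 -0.087 0.068 0 -0.62" --pt "0 0 0 -0.087 0.068 0 -0.62" --pt "0 0 0 -0.087 0.068 0 -0.62" --pt "0 0 0 -0.087 0.068 0 -0.62" --pt "0 0 0 -0.087 0.068 0 -0.62" --pt "0 0 0 -0.087 0.068 0 -0.62" --pt "0 0 0 -0.087 0.068 0 -0.62" --pt "0 0 0 -0.087 0.068 0 -0.62"

```text
time_s: 3.4
ee_pos: [580.2, -47.2, 253.3]
eef_rot: [2.355, 2.079, 0.0]
ft_force: [0.1, 0.6, 0.3]
width: 16.2
finger_force: 0.0
```

```bash
python3 s.py
```

```text
t 3.4 stand [ 25.4  -9.4 253.3] tool y head -7.13 z [ 1.e-04  1.e-04 -1.e+00] w 16.22655165061674 F [0.1 0.6 0.3] q [-0.15  0.32  1.49  0.    1.33 -0.03]
```

Emit:
carry_out --pt "0 0 0 0 -0.013 0.11 -0.62" --pt "0 0 0 0 0 0.11 -0.62" --pt "0 0 0 0 0 0.11 -0.62" --pt "0 0 0 0 0 0.11 -0.62" --pt "0 0 0 0 0 0.11 -0.62" --pt "0 0 0 0 0 0.09 -0.62" --pt "0 0 0 0 0 0.03 -0.62" --pt "0 0 0 0 0 0.02 -0.62" --pt "0 0 0 0 0 0 -0.62"

```text
time_s: 4.15
ee_pos: [576.4, -45.5, 80.4]
eef_rot: [-2.355, -2.079, 0.001]
ft_force: [-0.2, 0.1, 0.3]
width: 16.3
finger_force: 0.0
```

```bash
python3 s.py; python3 - <<'E'
from rig import manip
import cv2
cv2.imwrite('pics/side1.png',cv2.resize(manip.capture('side')['img'][130:340,160:440],None,fx=2.5,fy=2.5))
E
```

```text
t 4.15 stand [21.4 -8.2 80.4] tool y head -7.12 z [-9.e-04  1.e-04 -1.e+00] w 16.31849379364919 F [-0.2  0.1  0.3] q [-0.15  0.49  1.71 -0.    0.94 -0.03]
```

View pics/side1.png

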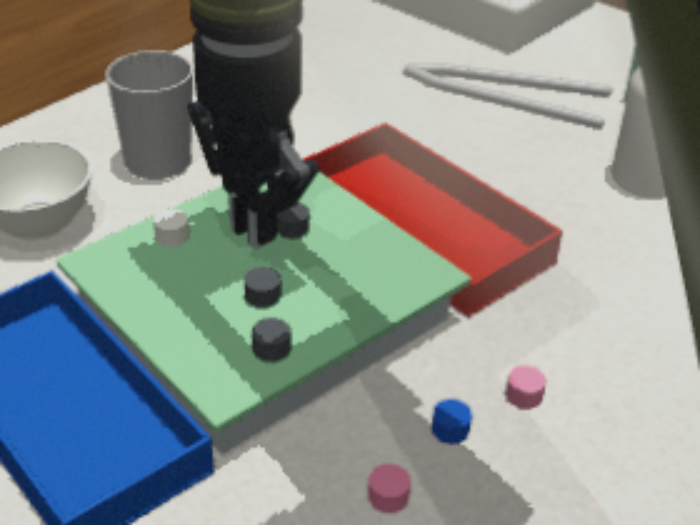

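The fingers stand just behind the first dark cylinder (crop 293,220) and clear of the white one (170,228). I'll lower them 8 mm and push.

Emit:
carry_out --pt "0 0 0 0 0 0.017 -0.62" --pt "0 0 0 0 0 0.016 -0.62" --pt "0 0 0 -0.02 0 0 -0.62" --pt "0 0 0 -0.03 0 0 -0.62" --pt "0 0 0 -0.03 0 0 -0.62" --pt "0 0 0 -0.03 0 0 -0.62" --pt "0 0 0 -0.03 0 0 -0.62" --pt "0 0 0 -0.03 0 0 -0.62"

```text
time_s: 4.87
ee_pos: [571.2, -88.7, 72.8]
eef_rot: [2.356, 2.078, 0.001]
ft_force: [0.6, 0.8, -0.3]
width: 16.2
finger_force: 0.6
```

Emit:
carry_out --pt "0 0 0 -0.03 0 0 -0.62" --pt "0 0 0 -0.03 0 0 -0.62" --pt "0 0 0 -0.03 0 0 -0.62" --pt "0 0 0 -0.03 0 0 -0.62" --pt "0 0 0 -0.03 0 0 -0.62" --pt "0 0 0 -0.03 0 0 -0.62" --pt "0 0 0 -0.03 0 0 -0.62" --pt "0 0 0 -0.03 0 0 -0.62" --pt "0 0 0 -0.03 0 0 -0.62" --pt "0 0 0 -0.03 0 0 -0.62" --pt "0 0 0 -0.03 0 0 -0.62" --pt "0 0 0 0 0 0 -0.62"

```text
time_s: 5.87
ee_pos: [560.9, -171.2, 72.5]
eef_rot: [2.356, 2.078, -0.001]
ft_force: [1.3, 0.2, 0.7]
width: 16.1
finger_force: 0.0
```

```bash
python3 s.py; python3 - <<'E'
from rig import manip
import cv2
cv2.imwrite('pics/side2.png',cv2.resize(manip.capture('side')['img'][130:340,160:440],None,fx=2.5,fy=2.5))
E
```

```text
t 5.8667 stand [  22.3 -134.9   72.5] tool y head -7.18 z [ 1.e-04 -7.e-04 -1.e+00] w 16.080763363812597 F [1.3 0.2 0.7] q [-0.37  0.51  1.7  -0.    0.93 -0.24]
```

View pics/side2.png

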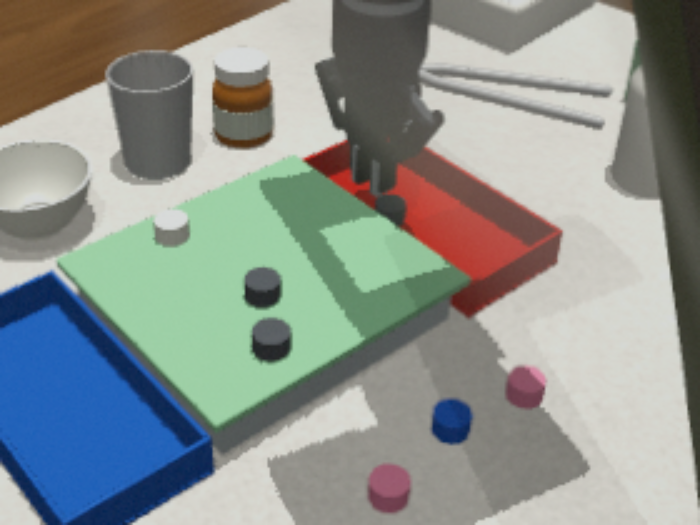

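The first cylinder has dropped over the edge into the red tray (crop 390,210) and the others haven't moved. Next I'll lift and go behind the second one.

Emit:
carry_out --pt "0 0 0 0 0 -0.1 -0.62" --pt "0 0 0 0 0 -0.1 -0.62" --pt "0 0 0 0.097 -0.025 0 -0.62" --pt "0 0 0 0.097 -0.026 0 -0.62" --pt "0 0 0 0.097 -0.026 0 -0.62" --pt "0 0 0 0.097 -0.025 0 -0.62" --pt "0 0 0 0.097 -0.026 0 -0.62" --pt "0 0 0 0.097 -0.025 0 -0.62" --pt "0 0 0 0.097 -0.026 0 -0.62" --pt "0 0 0 0.097 -0.026 0 -0.62" --pt "0 0 0 0 0 0 -0.62"

```text
time_s: 6.83
ee_pos: [532.6, 33.4, 122.5]
eef_rot: [-2.35, -2.081, -0.0]
ft_force: [0.8, -0.7, 0.1]
width: 16.0
finger_force: 0.0
```

```bash
python3 s.py
```

```text
t 6.8333 stand [-32.2  64.4 122.5] tool y head -6.94 z [-0.0015  0.0021 -1.    ] w 16.012339349069094 F [ 0.8 -0.7  0.1] q [-0.02  0.39  1.76  0.    0.99  0.1 ]
```

Emit:
carry_out --pt "0 0 0 0 0 0.07 -0.62" --pt "0 0 0 0 0 0.05 -0.62" --pt "0 0 0 0 0 0.04 -0.62" --pt "0 0 0 0 0 0.03 -0.62" --pt "0 0 0 0 0 0.01 -0.62" --pt "0 0 0 0 0 0 -0.62"

```text
time_s: 7.33
ee_pos: [533.7, 29.0, 71.8]
eef_rot: [-2.355, -2.078, 0.002]
ft_force: [1.0, 0.3, 0.2]
width: 16.3
finger_force: 0.0
```

```bash
python3 s.py
```

```text
t 7.3333 stand [-30.5  60.2  71.8] tool y head -7.15 z [-0.0015  0.     -1.    ] w 16.327342859797565 F [1.  0.3 0.2] q [-0.02  0.46  1.81 -0.    0.87  0.1 ]
```

Emit:
carry_out --pt "0 0 0 -0.02 0.004 0 -0.62" --pt "0 0 0 -0.03 0 0 -0.62" --pt "0 0 0 -0.03 0 0 -0.62" --pt "0 0 0 -0.03 0 0 -0.62" --pt "0 0 0 -0.03 0 0 -0.62" --pt "0 0 0 -0.03 0 0 -0.62" --pt "0 0 0 -0.03 0 0 -0.62" --pt "0 0 0 -0.03 0 0 -0.62" --pt "0 0 0 -0.03 0 0 -0.62" --pt "0 0 0 -0.03 0 0 -0.62" --pt "0 0 0 -0.03 0 0 -0.62" --pt "0 0 0 -0.03 0 0 -0.62"

```text
time_s: 8.33
ee_pos: [524.2, -58.3, 72.6]
eef_rot: [-2.355, -2.079, -0.0]
ft_force: [0.1, 2.9, 2.1]
width: 16.0
finger_force: 1.2
```

Emit:
carry_out --pt "0 0 0 -0.03 0 0 -0.62" --pt "0 0 0 -0.03 0 0 -0.62" --pt "0 0 0 -0.03 0 0 -0.62" --pt "0 0 0 -0.03 0 0 -0.62" --pt "0 0 0 -0.03 0 0 -0.62" --pt "0 0 0 -0.03 0 0 -0.62" --pt "0 0 0 -0.03 0 0 -0.62" --pt "0 0 0 -0.03 0 0 -0.62" --pt "0 0 0 -0.03 0 0 -0.62" --pt "0 0 0 -0.03 0 0 -0.62" --pt "0 0 0 -0.03 0 0 -0.62" --pt "0 0 0 -0.03 0 0 -0.62"

```text
time_s: 9.33
ee_pos: [512.7, -148.0, 72.3]
eef_rot: [-2.355, -2.08, 0.001]
ft_force: [0.4, 0.6, -0.6]
width: 16.2
finger_force: 0.0
```

Emit:
carry_out --pt "0 0 0 -0.03 0 0 -0.62" --pt "0 0 0 -0.03 0 0 -0.62" --pt "0 0 0 -0.01 0 0 -0.62" --pt "0 0 0 0 0 0 -0.62"

```text
time_s: 9.67
ee_pos: [510.9, -165.2, 72.5]
eef_rot: [2.356, 2.078, -0.0]
ft_force: [-1.3, -0.1, 0.9]
width: 16.1
finger_force: 0.0
```

```bash
python3 s.py; python3 - <<'E'
from rig import manip
import cv2
cv2.imwrite('pics/side3.png',cv2.resize(manip.capture('side')['img'][130:340,160:440],None,fx=2.5,fy=2.5))
E
```

```text
t 9.6667 stand [ -28.1 -135.4   72.5] tool y head -7.18 z [ 0.e+00 -2.e-04 -1.e+00] w 16.124121976580053 F [-1.3 -0.1  0.9] q [-0.39  0.46  1.81 -0.    0.88 -0.27]
```

View pics/side3.png

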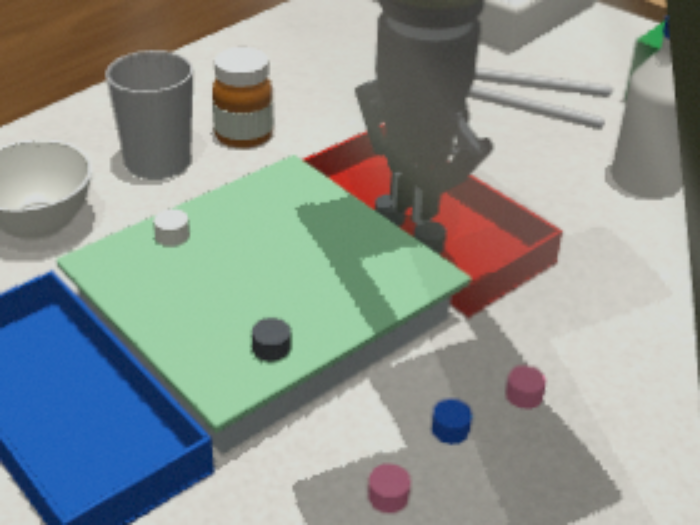

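The second cylinder is also in the red tray (crop 428,237). Only the third remains, at (271,338). I'll repeat the same pattern for it.

Emit:
carry_out --pt "0 0 0 0 0 -0.1 -0.62" --pt "0 0 0 0 0 -0.1 -0.62" --pt "0 0 0 0.1 -0.022 0 -0.62" --pt "0 0 0 0.1 -0.022 0 -0.62" --pt "0 0 0 0.1 -0.022 0 -0.62" --pt "0 0 0 0.1 -0.022 0 -0.62" --pt "0 0 0 0.1 -0.022 0 -0.62" --pt "0 0 0 0.1 -0.022 0 -0.62" --pt "0 0 0 0.1 -0.022 0 -0.62" --pt "0 0 0 0.1 -0.022 0 -0.62" --pt "0 0 0 0.1 -0.022 0 -0.62" --pt "0 0 0 0 0 0 -0.62"

```text
time_s: 10.72
ee_pos: [488.7, 69.1, 122.6]
eef_rot: [-2.35, -2.082, -0.001]
ft_force: [0.2, -0.5, -0.3]
width: 16.0
finger_force: 0.0
```

Emit:
carry_out --pt "0 0 0 0 0 0 -0.62" --pt "0 0 0 0 0 0.07 -0.62" --pt "0 0 0 0 0 0.05 -0.62" --pt "0 0 0 0 0 0.04 -0.62" --pt "0 0 0 0 0 0.03 -0.62" --pt "0 0 0 0 0 0.01 -0.62" --pt "0 0 0 0 0 0 -0.62"

```text
time_s: 11.3
ee_pos: [489.4, 64.5, 72.0]
eef_rot: [-2.355, -2.078, 0.002]
ft_force: [-0.1, 0.2, -0.6]
width: 16.6
finger_force: 0.0
```

```bash
python3 s.py
```

```text
t 11.3 stand [-79.1  89.6  72. ] tool y head -7.16 z [-1.4e-03 -2.0e-04 -1.0e+00] w 16.58312753377373 F [-0.1  0.2 -0.6] q [ 0.05  0.41  1.9  -0.    0.83  0.17]
```

Emit:
carry_out --pt "0 0 0 -0.02 0.006 0 -0.62" --pt "0 0 0 -0.03 0 0 -0.62" --pt "0 0 0 -0.03 0 0 -0.62" --pt "0 0 0 -0.03 0 0 -0.62" --pt "0 0 0 -0.03 0 0 -0.62" --pt "0 0 0 -0.03 0 0 -0.62" --pt "0 0 0 -0.03 0 0 -0.62" --pt "0 0 0 -0.03 0 0 -0.62" --pt "0 0 0 -0.03 0 0 -0.62" --pt "0 0 0 -0.03 0 0 -0.62" --pt "0 0 0 -0.03 0 0 -0.62" --pt "0 0 0 -0.03 0 0 -0.62"

```text
time_s: 12.3
ee_pos: [480.3, -22.6, 72.6]
eef_rot: [-2.355, -2.079, -0.0]
ft_force: [0.3, 2.4, 2.1]
width: 16.4
finger_force: 1.4
```

Emit:
carry_out --pt "0 0 0 -0.03 0 0 -0.62" --pt "0 0 0 -0.03 0 0 -0.62" --pt "0 0 0 -0.03 0 0 -0.62" --pt "0 0 0 -0.03 0 0 -0.62" --pt "0 0 0 -0.03 0 0 -0.62" --pt "0 0 0 -0.03 0 0 -0.62" --pt "0 0 0 -0.03 0 0 -0.62" --pt "0 0 0 -0.03 0 0 -0.62" --pt "0 0 0 -0.03 0 0 -0.62" --pt "0 0 0 -0.03 0 0 -0.62" --pt "0 0 0 -0.03 0 0 -0.62" --pt "0 0 0 -0.03 0 0 -0.62"

```text
time_s: 13.3
ee_pos: [469.0, -112.0, 72.5]
eef_rot: [-2.355, -2.079, 0.0]
ft_force: [1.3, 1.8, 2.0]
width: 16.2
finger_force: 1.4
```

Emit:
carry_out --pt "0 0 0 -0.03 0 0 -0.62" --pt "0 0 0 -0.03 0 0 -0.62" --pt "0 0 0 -0.03 0 0 -0.62" --pt "0 0 0 -0.03 0 0 -0.62" --pt "0 0 0 -0.03 0 0 -0.62" --pt "0 0 0 -0.03 0 0 -0.62" --pt "0 0 0 -0.01 0 0 -0.62" --pt "0 0 0 0 0 0 -0.62"

```text
time_s: 13.97
ee_pos: [463.3, -159.2, 72.5]
eef_rot: [2.356, 2.078, -0.0]
ft_force: [0.9, 0.4, 0.3]
width: 16.3
finger_force: 0.0
```

Emit:
carry_out --pt "0 0 0 0 0 -0.1 -0.62" --pt "0 0 0 0 0 -0.12 -0.62" --pt "0 0 0 0 0 -0.12 -0.62" --pt "0 0 0 0 0 -0.12 -0.62" --pt "0 0 0 0 0 -0.12 -0.62" --pt "0 0 0 0.1 0 0 -0.62" --pt "0 0 0 0.1 0 0 -0.62" --pt "0 0 0 0.1 0 0 -0.62" --pt "0 0 0 0.1 0 0 -0.62" --pt "0 0 0 0.1 0 0 -0.62" --pt "0 0 0 0.1 0 0 -0.62" --pt "0 0 0 0 0 0 -0.62"

```text
time_s: 14.97
ee_pos: [481.7, -5.6, 217.5]
eef_rot: [-2.35, -2.082, -0.003]
ft_force: [-0.2, 0.6, 0.5]
width: 16.1
finger_force: 0.0
```

```bash
python3 s.py; python3 - <<'E'
from rig import manip
import cv2, numpy as np
a=cv2.resize(manip.capture('side')['img'][130:340,160:440],None,fx=1.4,fy=1.4)
b=cv2.resize(manip.capture('top')['img'][100:310,140:420],None,fx=1.4,fy=1.4)
cv2.imwrite('pics/end.png',np.hstack([a,b]))
E
```

```text
t 14.9667 stand [-77.6  19.1 217.5] tool y head -6.94 z [-1.0e-04  2.5e-03 -1.0e+00] w 16.051208707160335 F [-0.2  0.6  0.5] q [-0.1   0.21  1.75  0.    1.19  0.02]
```

View pics/end.png

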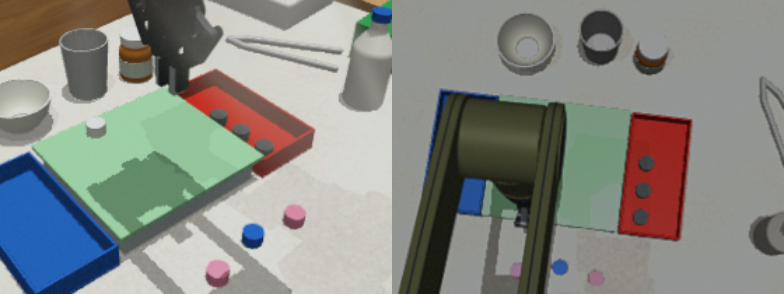

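All three dark cylinders lie in the red tray: at (218,117), (241,131) and (264,146) in the left half, and at (646,163), (643,190) and (640,217) in the right half. The white one still stands at (95,127). I'll let the arm settle and hand in.

Emit:
carry_out --pt "0 0 0 0 0 0 -0.62" --pt "0 0 0 0 0 0 -0.62" --pt "0 0 0 0 0 0 -0.62" --pt "0 0 0 0 0 0 -0.62"

```text
time_s: 15.4
ee_pos: [481.8, -10.4, 217.5]
eef_rot: [2.357, 2.078, -0.0]
ft_force: [-0.2, -0.6, 0.1]
width: 16.0
finger_force: 0.0
```

```bash
python3 -c "
from rig import manip
print(manip.finish_job())"
```

```text
the job is handed in; nothing more can be done
None
```

I swept all three worn steel cylinders into the red tray and handed the job in at about 15 s; the last pictures show the white ceramic cylinder still in place and nothing else visibly moved.

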